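# Put the stamps back in their own labelled bays

## Robot

A 6-joint arm with a two-finger parallel gripper is mounted at the origin on a cart in front of the work surface, level with it; the furniture and walls round the work are solid. World frame = base frame: x ahead of the robot, y to its left, z up, the work surface at z = 0. Lengths are in m, angles in rad, forces in N, time in s.
With the tool pointing down it reaches from about 0.35 to 0.775 m from the base axis. Payload 7.3 kg.
Tool frame: the origin (TCP) lies midway between the tips of the shut fingers; the grasp point (between the pads) lies 19 mm behind it (robot.grip_depth is the z of the grasp point in the tool frame, in m); z points along the fingers, y is the line along which they close (so a half turn about z gives the same grasp; the last joint's range is limited). The gripper opens to 92 mm and grips with 3 to 60 N. Pads are 19 mm wide; open, the fingers measure 130 mm over their backs; the gripper's body (75 mm by 190 mm) begins 47 mm behind the grasp point.
Start: joints at [1.083, 0.342, 1.524, -0, 1.275, -0.146], TCP at [0.176, 0.495, 0.227] pointing down, gripper open.
Joint ranges: [-2.53, 2.53], [-0.77, 2.02], [0.04, 2.7], [-1, 4.14], [0.28, 2.66], [-3.11, 3.11]. Speed limits (rad/s): [2.57, 2.57, 3.14, 3.14, 3.14, 3.14].

## Interface

Orientations are given as [roll, pitch, yaw] about the fixed x, y, z axes, in that order (R = Rz(yaw) Ry(pitch) Rx(roll)).
In Python, from cell import robot, viewer gives the robot as it stands.
- The arm moves only by the tool step_arm, never from a script. Its argument "increments" is a list of rows, each an object with "delta_pos": the shift along the tool's x, y, z in cm, a list of three; "dr": the turn, a rotation vector about the tool's x, y, z in degrees, a list of three; "fingers": the closure, from -1 (fully open) to 1 (shut), so that 0 is half open. In form: [{"delta_pos": [tx, ty, tz], "dr": [wx, wy, wz], "fingers": fingers}, ...]. A call has exactly 5 rows; each row is the pose to reach, as a shift and turn from the pose commanded when the call began, along the tool's axes at that moment; what a row does not reach only later rows make up. A row lasts 1/8 s, in which the tool goes at most 62.5 mm and 10.7 degrees, less where a joint would pass 70% of its speed; a pose out of reach is approached as far as the arm can. A call with a gripper value outside its range is refused whole. The fingers move at their own pace and stop on an object; "newtons" is the grip in N (left out, the last holds). Time passes only in rows, so rows that repeat a pose let the fingers close, or fill a call up. It gives the time, the measured TCP pose, the force, the opening and the grip force at its end, in the units of the state.
- robot.observe(): the state, without advancing time (a new reading comes with each control period).
- viewer.read_camera(name): name is "side" or "top" or "wrist"; returns the picture (400x640x3 uint8, red, green, blue); there is no depth.
- viewer.camera_params(name): a dict with "K" (3x3 intrinsics, pixels), "T" (4x4, takes a point from camera to world coordinates). Camera axes: x right, y down, z forward; pixel columns grow to the right and rows downward; lengths in m; the calibration is good to about 2 mm. The wrist camera is an equidistant fisheye: a pixel r from the principal point sees the ray r / f radians off the axis. A picture is of the moment at which its call begins: read the wrist's pose just before it. camera_params takes no time and is no camera call; for the wrist camera it gives the pose at the moment of the call.
- robot.hand_in(): hands the job in; it is judged then, once.
The state is a dict: "time": time; "qpos": joint angles; "qvel": joint speeds; "joint_efforts": joint torques, N m; "tool_pos": TCP position; "tool_rot": TCP orientation; "contact_force": force on the tool from outside, world axes, zero at the start; "torque": the same for the moment, N m; "opening": finger opening in m; "grip_force": force on a finger pad.
Only numpy, scipy, OpenCV 4.12 (cv2) and the standard library are available. Lean on these libraries where they do the work, as an engineer would, in place of code of your own. Each camera call takes 0.05 s, during which the arm holds its last target. There are 200 camera calls.

## Task

Each bay of the wooden storage block has a label in front of it showing the outline of what belongs there. The square stamp was put away in the narrow stamp's bay: move it to its own bay, and stand the narrow stamp upright in its own bay, its long side running the way the bar on its label runs. Set both down fully on the floor of the bay, do not drop them, and leave the loupe in its bay and the pot, vial and jar where they are.

Things in the scene. Friction and masses are not known exactly. Their poses are not given: they have to be found in the camera images.
- rack: Fixed wooden storage block lying on the table, 124 (x) x 252 (y) x 12 mm high. Origin: centre of its underside; its y axis runs along the row of bays, its -x side (front) carries the labels. Three equal rectangular bays (recesses) 60 (x) x 62 (y) mm, 8 mm deep, floor 4 mm above the table, rim 12 mm above it, centred at block x = +25 mm and y = -84, 0, +84 mm.
- label_square: White label card 40 x 50 mm, fixed on the ledge in front of the square stamp's bay, with a raised dark square 34 x 36 mm on it. Origin: centre of its underside, 12 mm above the table; the card and mark are 3 mm thick in all. Axes parallel to the block's. The centre of the bay it stands for lies at label x = +59 mm, y = 0.
- label_bar: White label card 40 x 50 mm, fixed on the ledge in front of the narrow stamp's bay, with a raised dark bar 34 mm long (along its x axis) and 14 mm wide. Origin, thickness, axes and offset to its bay as for label_square. The three labels change places from one start to another.
- label_disc: White label card 40 x 50 mm, fixed on the ledge in front of the loupe's bay, with a raised dark disc of 26 mm diameter. Origin, thickness, axes and offset to its bay as for label_square.
- square_stamp_center (a point): Centre (half-way up) of the low square wooden stamp, a block 50 (x) x 52 (y) x 26 mm high with the red rubber face on top, loose, about 40 g. It starts upright in the bay behind label_bar, roughly parallel to it. z axis up.
- narrow_stamp_center (a point): Centre (half-way up) of the tall narrow wooden stamp, a block 50 (x) x 26 (y) x 60 mm high with the red rubber face on top, loose, about 50 g. It starts standing upright on the table, turned any way. z axis up; its long side runs along its x axis. Either way round is right in its bay.
- eye_loupe: Black eye loupe, a round barrel 34 mm in diameter and 30 mm high, loose, standing in its own bay behind label_disc. Origin: centre of its underside.
- pot: Frosted round pot with lid, 50 mm in diameter, 38 mm high, loose on the table. Origin: centre of its underside. To be left alone.
- vial: Small clear glass vial, 24 mm in diameter, 44 mm high, loose on the table. Origin: centre of its underside. To be left alone.
- jar: White round screw-top jar, 49 mm in diameter, 50 mm high, loose on the table. Origin: centre of its underside. To be left alone.
Things that resemble listed ones, but are neither listed nor needed, are in the scene too. What is shaped like the eye_loupe but green is not meant. What is shaped like the part that bears square_stamp_center but green is not meant.

How it is judged:
By the outcome, as a careful person would: the job done as asked, in the order asked, and still so for the second after the job is handed in, with the robot touching nothing.
It also fails if it takes over 61 s, if anything falls off the work surface, if the arm or the gripper's body presses on something with over 40 N, if the wrist force passes 120 N, or if a joint passes its speed limit or range.

## Working session

There is one attempt and no reset: what is moved stays moved. The work goes in short steps, Python scripts to look and compute and a tool call to move; the robot and the scene stay as the last step left them, time stands still between calls to the robot, and variables do not carry over. Pictures are saved under pics/ and viewed, at most 10 in all, crops included, and the job is handed in when it is done.

Besides the shell and the picture viewer there is one more tool, called after "Request:" as a command line: name --argument value ..., lists and objects as JSON in quotes. step_arm: Moves the arm, as the interface text tells. Its arguments: {"type":"object","properties":{"increments":{"type":"array"},"newtons":{"type":"number"}},"required":["increments"]}

```bash
mkdir -p pics; ls; python3 - <<'E'
from cell import robot, viewer
import cv2, numpy as np
for n in ("top","side"):
    im=viewer.read_camera(n); cv2.imwrite(f"pics/{n}0.png",im[:,:,::-1])
    p=viewer.camera_params(n); print(n,np.round(p["K"],1).tolist(),np.round(p["T"],3).tolist())
s=robot.observe(); print(s["tool_pos"],s["tool_rot"],s["time"],robot.grip_depth)
E
```

```text
pics
top [[403.0, 0.0, 323.4], [0.0, 403.0, 202.4], [0.0, 0.0, 1.0]] [[-0.014, -0.994, 0.106, 0.432], [-1.0, 0.013, -0.015, 0.037], [0.013, -0.106, -0.994, 1.104], [0.0, 0.0, 0.0, 1.0]]
side [[432.4, 0.0, 321.7], [0.0, 432.4, 203.4], [0.0, 0.0, 1.0]] [[0.915, -0.176, 0.364, 0.187], [-0.404, -0.398, 0.823, -0.826], [0.001, -0.9, -0.435, 0.495], [0.0, 0.0, 0.0, 1.0]]
[0.17577734 0.49430694 0.22611065] [-3.14021314e+00 -2.34431498e-04  2.79978197e+00] 0.1 -0.0188
```

View pics/top0.png

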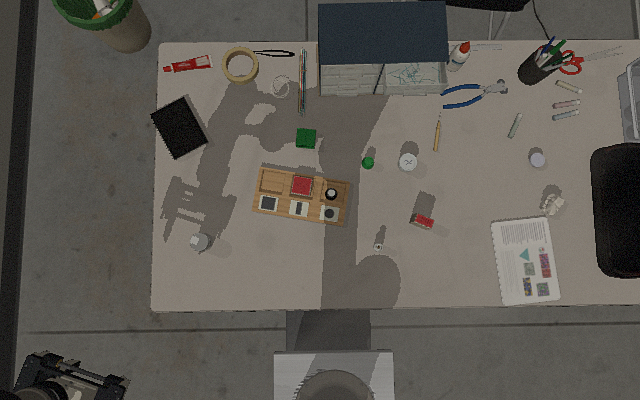

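View pics/side0.png

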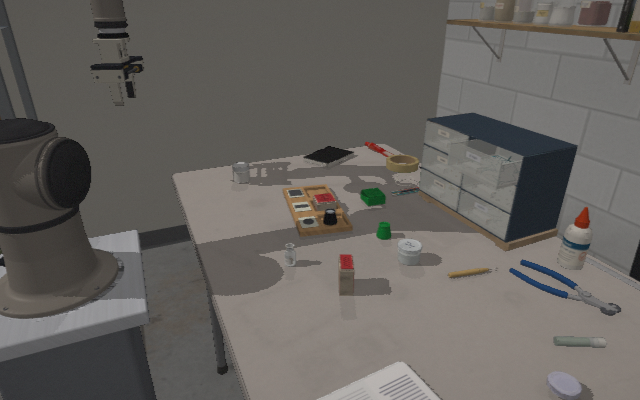

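The top view shows the rack at about (301,195). Its labels from left to right are square (268,204), bar (298,209) and disc (329,213). The square stamp is in the middle bay at (302,185), the square bay at (271,181) is empty, and the loupe is at (331,193). The narrow stamp's red face is at about (425,222).

```bash
cat > h.py <<'E'
from cell import robot, viewer
import cv2, numpy as np
from scipy.spatial.transform import Rotation as Ro
def px2w(uv,z,p,fish=False):
    K,T=np.array(p["K"]),np.array(p["T"]); uv=np.atleast_2d(uv).astype(float)
    d=(uv-K[:2,2])/[K[0,0],K[1,1]]
    if fish:
        r=np.linalg.norm(d,axis=1,keepdims=True); d=np.c_[d*np.sin(r)/np.maximum(r,1e-9),np.cos(r)]
    else: d=np.c_[d,np.ones(len(d))]
    d=d@T[:3,:3].T
    return T[:3,3]+d*((z-T[2,3])/d[:,2])[:,None]
def move(target,yaw):
    """shift (cm, tool axes) and turn (deg about tool z) to a downward TCP pose; yaw mod pi"""
    s=robot.observe(); R=Ro.from_euler('xyz',s["tool_rot"])
    d=R.inv().apply(np.array(target)-s["tool_pos"])*100
    best=None
    for k in(-1,0,1,2):
        rv=(R.inv()*Ro.from_euler('xyz',[np.pi,0,yaw+k*np.pi])).as_rotvec(degrees=True)
        if best is None or np.linalg.norm(rv)<np.linalg.norm(best): best=rv
    print("delta",np.round(d,2),"dr",np.round(best,1))
E
python3 - <<'E'
from h import *
p=viewer.camera_params("top")
for n,uv,z in (("sqbay",(271,181),.012),("sq",(302,185),.03),("lblsq",(268,204),.015),("lblbar",(298,209),.015),("lbldisc",(329,213),.015),("narrow",(425,222),.06)):
    print(n,px2w(uv,z,p).round(3))
s=robot.observe(); T=np.array(viewer.camera_params("wrist")["T"])
R=Ro.from_euler('xyz',s["tool_rot"]); print("cam in tool",R.inv().apply(T[:3,3]-s["tool_pos"]).round(3),(R.inv().as_matrix()@T[:3,:3]).round(2).tolist(), viewer.camera_params("wrist")["K"])
print(np.rad2deg(s["qpos"]).round(),s["qpos"])
move((.48,.09,.25),np.deg2rad(90))
E
```

```text
sqbay [[0.609 0.163 0.012]]
sq [[0.594 0.078 0.03 ]]
lblsq [[0.546 0.171 0.015]]
lblbar [[0.531 0.09  0.015]]
lbldisc [[0.519 0.006 0.015]]
narrow [[ 0.489 -0.242  0.06 ]]
cam in tool [ 0.082  0.    -0.159] [[0.0, -0.95, -0.3], [1.0, 0.0, -0.0], [0.0, -0.3, 0.95]] [[309.70691629   0.         317.80845963]
 [  0.         309.70691629 202.29992413]
 [  0.           0.           1.        ]]
[62. 20. 87.  0. 73. -8.] [ 1.08297300e+00  3.42651986e-01  1.52493399e+00  3.26388254e-05
  1.27540562e+00 -1.46022326e-01]
delta [-42.21 -27.9   -2.36] dr [-0.1  0.  70.4]
```

```bash
python3 - <<'E'
from h import *
move((.60,.08,.20),np.deg2rad(-9.3))
E
```

```text
delta [-53.86 -24.81   2.63] dr [ -0.1  -0.  -10.3]
```

Request:
step_arm --increments '[{"delta_pos":[-5.4,-2.5,0.3],"dr":[0,0,-1],"fingers":-1},{"delta_pos":[-10.8,-5,0.5],"dr":[0,0,-2],"fingers":-1},{"delta_pos":[-16.2,-7.5,0.8],"dr":[0,0,-3],"fingers":-1},{"delta_pos":[-21.6,-10,1.0],"dr":[0,0,-4],"fingers":-1},{"delta_pos":[-27,-12.4,1.3],"dr":[0,0,-5],"fingers":-1}]' --newtons 15

```text
time: 0.72
tool_pos: [0.3898, 0.2858, 0.2136]
tool_rot: [3.142, -0.0, 2.888]
contact_force: [0.6, 1.6, -0.2]
opening: 0.0919
grip_force: 0.0
```

Request:
step_arm --increments '[{"delta_pos":[-5.4,-2.5,0.3],"dr":[0,0,-1],"fingers":-1},{"delta_pos":[-10.8,-5,0.5],"dr":[0,0,-2],"fingers":-1},{"delta_pos":[-16.2,-7.5,0.8],"dr":[0,0,-3],"fingers":-1},{"delta_pos":[-21.6,-10,1.0],"dr":[0,0,-4],"fingers":-1},{"delta_pos":[-27,-12.4,1.3],"dr":[0,0,-5],"fingers":-1}]'

```text
time: 1.35
tool_pos: [0.62, 0.0979, 0.2003]
tool_rot: [3.141, -0.001, 2.975]
contact_force: [1.3, 0.9, 0.7]
opening: 0.0918
grip_force: 0.0
```

```bash
python3 - <<'E'
from h import *
import pickle
s=robot.observe(); print(s["tool_pos"],s["tool_rot"],s["time"],np.abs(s["qvel"]).max(),s["qpos"].round(2))
p=viewer.camera_params("wrist"); im=viewer.read_camera("wrist")
pickle.dump((p,im),open("w1.pkl","wb"))
cv2.imwrite("pics/w1.png",im[:,:,::-1])
E
```

```text
[0.62004302 0.09786224 0.20027827] [ 3.14146606e+00 -5.60690228e-04  2.97466487e+00] 1.35 0.9442784824411279 [ 0.03  0.55  1.26  0.    1.33 -1.37]
```

View pics/w1.png

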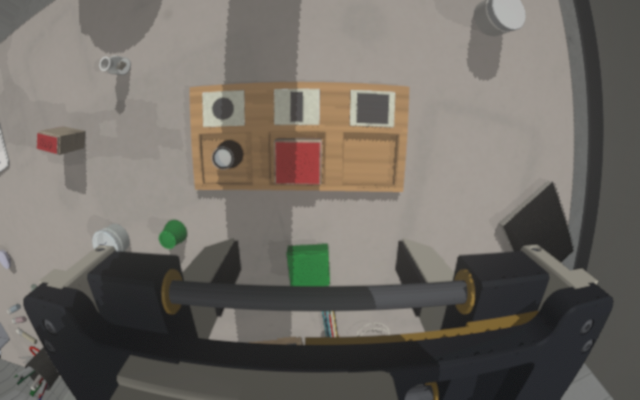

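The wrist view shows the disc label at (223,108), the bar label at (297,107) and the square label at (373,109). The square stamp is at (298,162), the empty bay at (371,160), and the narrow stamp's red top at about (47,142).

```bash
cat >> h.py <<'E'
def blob(mask,seed,z,p,fish=True):
    n,l,st,c=cv2.connectedComponentsWithStats(mask.astype(np.uint8))
    i=1+np.argmin(np.linalg.norm(c[1:]-seed,axis=1)+1e3*(st[1:,4]<40))
    cs,_=cv2.findContours((l==i).astype(np.uint8),cv2.RETR_EXTERNAL,cv2.CHAIN_APPROX_NONE)
    w=px2w(cs[0][:,0],z,p,fish)
    (cx,cy),(a,b),ang=cv2.minAreaRect((w[:,:2]*1000).astype(np.float32))
    print(seed,"ctr mm",round(cx,1),round(cy,1),"size",round(a,1),round(b,1),"ang of side a",round(ang,1),"npx",st[i,4]); return cx,cy
E
python3 - <<'E'
from h import *
import pickle
p,im=pickle.load(open("w1.pkl","rb"))
I=im.astype(int); r,g,b=I[...,0],I[...,1],I[...,2]
red=(r>90)&(r>1.8*g)&(r>1.8*b); dark=I.max(2)<75
blob(red,(298,162),.030,p); blob(red,(47,142),.060,p)
for s in((223,108),(297,107),(373,109)): blob(dark,s,.015,p)
# rim corners of rack (outer), by eye
for uv in((190,86),(410,86),(404,191),(193,191)): print(px2w(uv,.012,p).round(3))
E
```

```text
(298, 162) ctr mm 594.7 79.3 size 46.1 44.1 ang of side a 79.9 npx 1692
(47, 142) ctr mm 493.8 -240.1 size 41.3 19.3 ang of side a 66.8 npx 267
(223, 108) ctr mm 519.7 9.9 size 12.0 20.7 ang of side a 78.4 npx 161
(297, 107) ctr mm 533.3 86.2 size 4.4 29.0 ang of side a 80.0 npx 112
(373, 109) ctr mm 533.3 86.2 size 4.4 29.0 ang of side a 80.0 npx 112
[[ 0.499 -0.018  0.012]]
[[0.537 0.21  0.012]]
[[0.651 0.195 0.012]]
[[ 0.61  -0.048  0.012]]
```

```bash
python3 - <<'E'
from h import *
import pickle
p,im=pickle.load(open("w1.pkl","rb"))
I=im.astype(int)
for t in (90,105):
  dark=I.max(2)<t; print(t)
  C=[blob(dark,s,.015,p) for s in((223,108),(297,107),(373,109))]
u=np.array(C[2])-C[0]; print("pitch",np.linalg.norm(u)/2,"yaw",-np.degrees(np.arctan2(u[0],u[1])))
# white cards
w=I.min(2)>135
for s in((223,108),(297,107),(373,109)): blob(w,s,.0135,p)
E
```

```text
90
(223, 108) ctr mm 519.5 6.5 size 22.1 22.1 ang of side a 15.9 npx 304
(297, 107) ctr mm 533.7 88.3 size 11.0 31.3 ang of side a 79.9 npx 282
(373, 109) ctr mm 549.1 171.5 size 30.5 29.3 ang of side a 81.3 npx 721
105
(223, 108) ctr mm 519.4 6.4 size 24.2 24.0 ang of side a 7.7 npx 351
(297, 107) ctr mm 534.1 87.7 size 12.2 32.4 ang of side a 79.9 npx 331
(373, 109) ctr mm 549.1 171.5 size 32.8 31.5 ang of side a 81.3 npx 826
pitch 83.90154443843815 yaw -10.218961343173383
(223, 108) ctr mm 516.5 -7.4 size 24.6 40.6 ang of side a 78.6 npx 507
(297, 107) ctr mm 536.0 100.8 size 25.5 40.3 ang of side a 79.9 npx 647
(373, 109) ctr mm 548.9 171.6 size 50.3 40.3 ang of side a 80.4 npx 616
```

```bash
python3 - <<'E'
from h import *
move((.5947,.0793,.015),np.deg2rad(-10.2))
E
```

```text
delta [ 2.77 -1.75 18.38] dr [-0.1  0.1  0.5]
```

Request:
step_arm --increments '[{"delta_pos":[1.4,-0.9,5],"dr":[0,0,0.3],"fingers":-0.5},{"delta_pos":[2.8,-1.8,10],"dr":[0,0,0.5],"fingers":-0.5},{"delta_pos":[2.8,-1.8,13],"dr":[0,0,0.5],"fingers":-0.5},{"delta_pos":[2.8,-1.8,14],"dr":[0,0,0.5],"fingers":-0.5},{"delta_pos":[2.8,-1.8,14],"dr":[0,0,0.5],"fingers":-0.5}]'

```text
time: 2.02
tool_pos: [0.5884, 0.0864, 0.0607]
tool_rot: [3.142, -0.0, 2.966]
contact_force: [0.3, -0.2, -0.5]
opening: 0.0688
grip_force: 0.0
```

```bash
python3 - <<'E'
from h import *
move((.5947,.0793,.0145),np.deg2rad(-10.2)); s=robot.observe(); print(s["tool_pos"],s["opening"],s["time"])
p=viewer.camera_params("wrist"); im=viewer.read_camera("wrist")
cv2.imwrite("pics/w2.png",im[:,:,::-1])
I=im.astype(int); r,g,b=I[...,0],I[...,1],I[...,2]
blob((r>90)&(r>1.8*g)&(r>1.8*b),(318,260),.030,p)
d=I.max(2)<100
for u in((.5494,.1713),(.5342,.0887)):
    T=np.array(p["T"]);K=np.array(p["K"]); q=T[:3,:3].T@(np.array([*u,.015])-T[:3,3]); th=np.arctan2(np.hypot(q[0],q[1]),q[2])
    blob(d,K[:2,2]+q[:2]/np.hypot(q[0],q[1])*th*K[0,0],.015,p)
E
```

```text
delta [-0.74 -0.59  4.62] dr [ 0.  -0.   0.1]
[0.58842466 0.08635621 0.06070229] 0.06879966985732033 2.025
(318, 260) ctr mm 594.8 79.8 size 47.4 45.2 ang of side a 80.0 npx 4150
[427.93615119 152.66968438] ctr mm 549.5 171.4 size 34.1 31.9 ang of side a 79.7 npx 2024
[306.63000724 149.71973098] ctr mm 534.5 88.2 size 12.2 32.5 ang of side a 79.5 npx 922
```

View pics/w2.png

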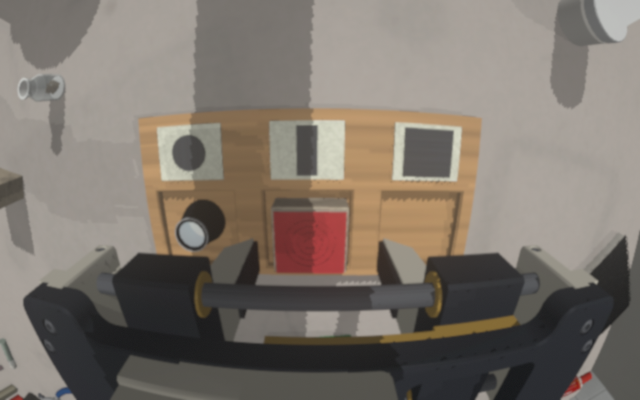

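The square stamp's face at (310,240) lies between the fingers and is fully in view. The loupe at (193,232) is clear of the left finger, and the empty square bay is at about (425,225).

Request:
step_arm --increments '[{"delta_pos":[-0.74,-0.55,1.0],"dr":[0,0,0],"fingers":-0.5},{"delta_pos":[-0.74,-0.55,3.0],"dr":[0,0,0],"fingers":-0.5},{"delta_pos":[-0.74,-0.55,4.2],"dr":[0,0,0],"fingers":-0.5},{"delta_pos":[-0.74,-0.55,4.6],"dr":[0,0,0],"fingers":-0.5},{"delta_pos":[-0.74,-0.55,4.6],"dr":[0,0,0],"fingers":-0.5}]'

```text
time: 2.7
tool_pos: [0.5948, 0.0795, 0.0148]
tool_rot: [3.141, 0.0, 2.966]
contact_force: [-0.0, -0.3, -0.7]
opening: 0.0688
grip_force: 0.0
```

Request:
step_arm --increments '[{"delta_pos":[0,0,0],"dr":[0,0,0],"fingers":0.3},{"delta_pos":[0,0,0],"dr":[0,0,0],"fingers":0.3},{"delta_pos":[0,0,0],"dr":[0,0,0],"fingers":0.3},{"delta_pos":[0,0,0],"dr":[0,0,0],"fingers":0.3},{"delta_pos":[0,0,0],"dr":[0,0,0],"fingers":0.3}]' --newtons 15

```text
time: 3.32
tool_pos: [0.5949, 0.0796, 0.0152]
tool_rot: [3.141, 0.001, 2.966]
contact_force: [-1.4, 0.9, 4.9]
opening: 0.0517
grip_force: 15.0
```

Request:
step_arm --increments '[{"delta_pos":[0,0,-1.0],"dr":[0,0,0],"fingers":0.3},{"delta_pos":[0,0,-2.5],"dr":[0,0,0],"fingers":0.3},{"delta_pos":[0.1,4,-3],"dr":[0,0,0],"fingers":0.3},{"delta_pos":[0.2,8.2,-3],"dr":[0,0,0],"fingers":0.3},{"delta_pos":[0.2,8.2,-3],"dr":[0,0,0],"fingers":0.3}]'

```text
time: 3.95
tool_pos: [0.6073, 0.1634, 0.0457]
tool_rot: [3.141, 0.002, 2.969]
contact_force: [-0.2, -0.4, 0.7]
opening: 0.0519
grip_force: 15.0
```

```bash
python3 - <<'E'
from h import *
move((.6074,.161,.0155),np.deg2rad(-10.2)); s=robot.observe(); print(s["tool_pos"],s["opening"],s["time"])
p=viewer.camera_params("wrist"); im=viewer.read_camera("wrist")
cv2.imwrite("pics/w3.png",im[:,:,::-1])
I=im.astype(int); r,g,b=I[...,0],I[...,1],I[...,2]
blob((r>90)&(r>1.8*g)&(r>1.8*b),(318,260),.030+s["tool_pos"][2]-.015,p)
E
```

```text
delta [-0.05 -0.24  3.02] dr [0.1 0.1 0.3]
[0.60729324 0.16337965 0.04573693] 0.051934165281875236 3.95
(318, 260) ctr mm 601.8 164.6 size 47.7 34.4 ang of side a 80.1 npx 5147
```

View pics/w3.png

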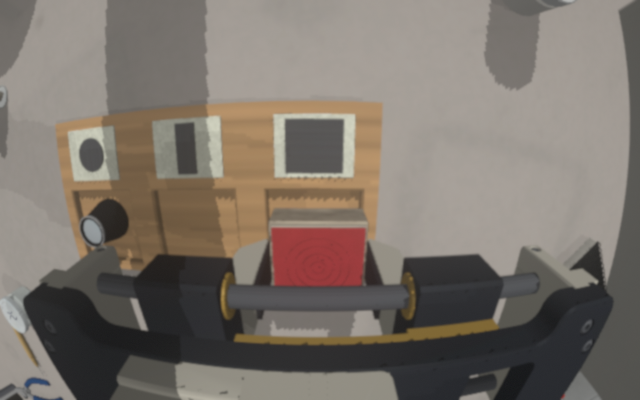

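The square stamp is held level at (318,255) over its bay. The bay's front edge is at row 190, and the square label is at (314,146).

Request:
step_arm --increments '[{"delta_pos":[0,0,0],"dr":[0,0,0],"fingers":0.3},{"delta_pos":[0,0,0.5],"dr":[0,0,0],"fingers":0.3},{"delta_pos":[0,0,1],"dr":[0,0,0],"fingers":0.3},{"delta_pos":[0,0,1.5],"dr":[0,0,0],"fingers":0.3},{"delta_pos":[0,0,1.5],"dr":[0,0,0],"fingers":0.3}]'

```text
time: 4.62
tool_pos: [0.6066, 0.1604, 0.029]
tool_rot: [-3.141, -0.001, 2.965]
contact_force: [-0.2, -0.4, -0.3]
opening: 0.0518
grip_force: 15.0
```

```bash
python3 - <<'E'
from h import *
move((.6074,.161,.0152),np.deg2rad(-10.2))
E
```

```text
delta [-0.07  0.08  1.38] dr [-0.  -0.1  0.1]
```

Request:
step_arm --increments '[{"delta_pos":[-0.05,0.05,0.4],"dr":[0,0,0],"fingers":0.3},{"delta_pos":[-0.05,0.05,0.8],"dr":[0,0,0],"fingers":0.3},{"delta_pos":[-0.05,0.05,1.1],"dr":[0,0,0],"fingers":0.3},{"delta_pos":[-0.05,0.05,1.3],"dr":[0,0,0],"fingers":0.3},{"delta_pos":[-0.05,0.05,1.35],"dr":[0,0,0],"fingers":0.3}]'

```text
time: 5.25
tool_pos: [0.6075, 0.1611, 0.0161]
tool_rot: [3.142, -0.0, 2.966]
contact_force: [0.3, 0.0, -1.3]
opening: 0.0518
grip_force: 15.0
```

Request:
step_arm --increments '[{"delta_pos":[0,0,0],"dr":[0,0,0],"fingers":0.3},{"delta_pos":[0,0,0.03],"dr":[0,0,0],"fingers":0.3},{"delta_pos":[0,0,0.06],"dr":[0,0,0],"fingers":0.3},{"delta_pos":[0,0,0.1],"dr":[0,0,0],"fingers":0.3},{"delta_pos":[0,0,0.1],"dr":[0,0,0],"fingers":0.3}]'

```text
time: 5.88
tool_pos: [0.6076, 0.161, 0.0152]
tool_rot: [3.142, 0.0, 2.966]
contact_force: [0.3, -0.3, 0.0]
opening: 0.0517
grip_force: 15.0
```

Request:
step_arm --increments '[{"delta_pos":[0,0,0.03],"dr":[0,0,0],"fingers":0.3},{"delta_pos":[0,0,0.06],"dr":[0,0,0],"fingers":0.3},{"delta_pos":[0,0,0.08],"dr":[0,0,0],"fingers":0.3},{"delta_pos":[0,0,0.08],"dr":[0,0,0],"fingers":0.3},{"delta_pos":[0,0,0.08],"dr":[0,0,0],"fingers":0.3}]'

```text
time: 6.5
tool_pos: [0.6076, 0.1611, 0.0153]
tool_rot: [3.141, 0.0, 2.966]
contact_force: [-2.4, 0.2, 6.0]
opening: 0.0518
grip_force: 15.0
```

Contact with the bay floor. I'll release gently and lift.

Request:
step_arm --increments '[{"delta_pos":[0,0,-0.03],"dr":[0,0,0],"fingers":0.0},{"delta_pos":[0,0,-0.03],"dr":[0,0,0],"fingers":-0.3},{"delta_pos":[0,0,-0.03],"dr":[0,0,0],"fingers":-0.4},{"delta_pos":[0,0,-0.03],"dr":[0,0,0],"fingers":-0.45},{"delta_pos":[0,0,-0.05],"dr":[0,0,0],"fingers":-0.45}]'

```text
time: 7.12
tool_pos: [0.6075, 0.161, 0.0148]
tool_rot: [-3.142, -0.0, 2.966]
contact_force: [-0.1, -0.2, -0.2]
opening: 0.0668
grip_force: 0.0
```

Request:
step_arm --increments '[{"delta_pos":[0,0,-2],"dr":[0,0,0],"fingers":-0.45},{"delta_pos":[0,0,-6],"dr":[0,0,0],"fingers":-0.45},{"delta_pos":[0,0,-11],"dr":[0,0,0],"fingers":-0.45},{"delta_pos":[0,0,-15],"dr":[0,0,0],"fingers":-0.45},{"delta_pos":[0,0,-15],"dr":[0,0,0],"fingers":-0.45}]'

```text
time: 7.75
tool_pos: [0.6095, 0.1614, 0.169]
tool_rot: [3.139, 0.007, 2.966]
contact_force: [-0.4, 0.5, -0.2]
opening: 0.0665
grip_force: 0.0
```

```bash
python3 - <<'E'
from h import *
s=robot.observe(); print(s["time"],s["qpos"].round(2))
p=viewer.camera_params("wrist"); im=viewer.read_camera("wrist")
cv2.imwrite("pics/w4.png",im[:,:,::-1])
I=im.astype(int); r,g,b=I[...,0],I[...,1],I[...,2]
blob((r>90)&(r>1.8*g)&(r>1.8*b),(318,200),.030,p)
move((.51,-.22,.165),np.deg2rad(-24))
E
```

```text
7.75 [ 0.14  0.58  1.3   0.    1.25 -1.26]
(318, 200) ctr mm 607.5 161.3 size 46.9 43.5 ang of side a 79.9 npx 2014
delta [  3.   -39.25   0.09] dr [ 0.1  0.2 13.9]
```

View pics/w4.png

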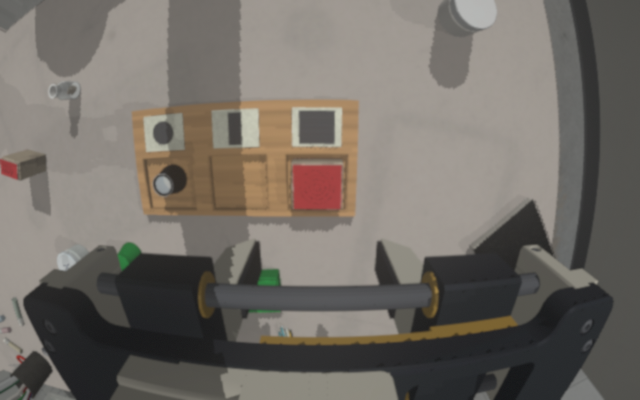

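The square stamp at (318,187) sits parallel inside its bay, and its measured centre matches the bay centre. Next is the narrow stamp.

Request:
step_arm --increments '[{"delta_pos":[0.4,-4.1,0],"dr":[0,0,10.4],"fingers":-0.45},{"delta_pos":[0.9,-8.3,0],"dr":[0,0,20.8],"fingers":-0.45},{"delta_pos":[1.3,-12.4,0],"dr":[0,0,31.2],"fingers":-0.45},{"delta_pos":[1.8,-16.6,0],"dr":[0,0,41.6],"fingers":-0.45},{"delta_pos":[2.2,-20.7,0],"dr":[0,0,52],"fingers":-0.45}]'

```text
time: 8.43
tool_pos: [0.5482, -0.04, 0.1632]
tool_rot: [-3.139, -0.002, 2.052]
contact_force: [0.4, -0.7, -0.1]
opening: 0.0666
grip_force: 0.0
```

```bash
python3 - <<'E'
from h import *
move((.494,-.24,.165),np.deg2rad(66.8))
E
```

```text
delta [-15.22 -14.07  -0.17] dr [-0.2 -0.  50.8]
```

Request:
step_arm --increments '[{"delta_pos":[-3.1,-2.8,0],"dr":[0,0,10.3],"fingers":-0.45},{"delta_pos":[-6.2,-5.6,0],"dr":[0,0,20.6],"fingers":-0.45},{"delta_pos":[-9.3,-8.4,0],"dr":[0,0,30.9],"fingers":-0.45},{"delta_pos":[-12.4,-11.2,0],"dr":[0,0,41.2],"fingers":-0.45},{"delta_pos":[-15.2,-14.1,0],"dr":[0,0,50.8],"fingers":-0.45}]'

```text
time: 9.05
tool_pos: [0.495, -0.2401, 0.1632]
tool_rot: [-3.139, -0.001, 1.166]
contact_force: [0.4, 0.6, 0.2]
opening: 0.0665
grip_force: 0.0
```

```bash
python3 - <<'E'
from h import *
s=robot.observe(); print(s["tool_pos"],s["qpos"].round(2))
p=viewer.camera_params("wrist"); im=viewer.read_camera("wrist")
cv2.imwrite("pics/w5.png",im[:,:,::-1])
I=im.astype(int); r,g,b=I[...,0],I[...,1],I[...,2]
blob((r>90)&(r>1.8*g)&(r>1.8*b),(318,200),.060,p)
E
```

```text
[ 0.49503835 -0.24013479  0.16319694] [-0.59  0.45  1.55  0.    1.15 -0.19]
(318, 200) ctr mm 494.1 -240.5 size 44.1 20.0 ang of side a 66.1 npx 1077
```

View pics/w5.png

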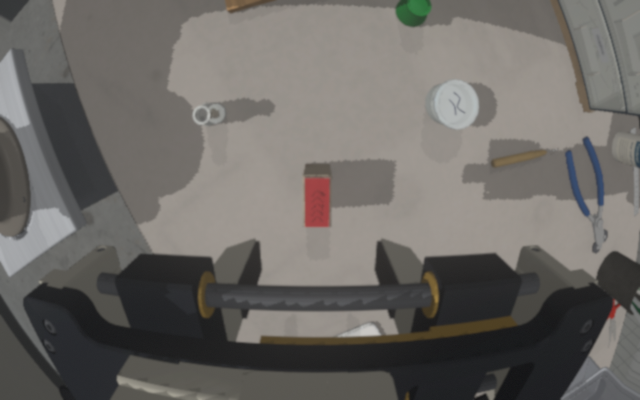

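The narrow stamp's red top at (317,202) is lined up lengthwise with the tool. The vial at (208,114) and the pot at (455,104) are well clear.

Request:
step_arm --increments '[{"delta_pos":[-0.07,-0.07,4],"dr":[0,0,0.4],"fingers":-0.3},{"delta_pos":[-0.07,-0.07,8],"dr":[0,0,0.4],"fingers":-0.3},{"delta_pos":[-0.07,-0.07,11],"dr":[0,0,0.4],"fingers":-0.3},{"delta_pos":[-0.07,-0.07,13],"dr":[0,0,0.4],"fingers":-0.3},{"delta_pos":[-0.07,-0.07,13.5],"dr":[0,0,0.4],"fingers":-0.3}]'

```text
time: 9.72
tool_pos: [0.4938, -0.2385, 0.0275]
tool_rot: [-3.137, -0.001, 1.165]
contact_force: [0.7, -0.5, 0.8]
opening: 0.0596
grip_force: 0.0
```

Request:
step_arm --increments '[{"delta_pos":[0,0,0],"dr":[0,0,0],"fingers":0},{"delta_pos":[0,0,0],"dr":[0,0,0],"fingers":0.3},{"delta_pos":[0,0,0],"dr":[0,0,0],"fingers":0.7},{"delta_pos":[0,0,0],"dr":[0,0,0],"fingers":0.7},{"delta_pos":[0,0,0],"dr":[0,0,0],"fingers":0.7}]' --newtons 15

```text
time: 10.35
tool_pos: [0.4955, -0.2397, 0.0304]
tool_rot: [3.141, 0.0, 1.164]
contact_force: [-0.3, 0.8, 4.3]
opening: 0.0261
grip_force: 15.0
```

Request:
step_arm --increments '[{"delta_pos":[0,0,0],"dr":[0,0,0],"fingers":0.7},{"delta_pos":[0,0,-0.5],"dr":[0,0,0],"fingers":0.7},{"delta_pos":[0,0,-3],"dr":[0,0,0],"fingers":0.7},{"delta_pos":[0,0,-6],"dr":[0,0,0],"fingers":0.7},{"delta_pos":[0,0,-8],"dr":[0,0,0],"fingers":0.7}]'

```text
time: 10.98
tool_pos: [0.4955, -0.2398, 0.1112]
tool_rot: [3.141, 0.0, 1.164]
contact_force: [-1.0, -0.0, -0.8]
opening: 0.026
grip_force: 15.0
```

```bash
python3 - <<'E'
from h import *
s=robot.observe(); print(s["tool_pos"],s["opening"])
move((.5925,.0785,.11),np.deg2rad(-10.2))
E
```

```text
[ 0.49554653 -0.23976112  0.11118077] 0.025973409732307134
delta [33.07 -3.67  0.11] dr [ 0.1 -0.  76.9]
```

Request:
step_arm --increments '[{"delta_pos":[3.3,-0.4,0],"dr":[0,0,-10.3],"fingers":0.7},{"delta_pos":[6.6,-0.7,0],"dr":[0,0,-20.6],"fingers":0.7},{"delta_pos":[9.9,-1.1,0],"dr":[0,0,-30.9],"fingers":0.7},{"delta_pos":[13.2,-1.5,0],"dr":[0,0,-41.2],"fingers":0.7},{"delta_pos":[16.5,-1.8,0],"dr":[0,0,-51.5],"fingers":0.7}]'

```text
time: 11.6
tool_pos: [0.544, -0.0798, 0.1099]
tool_rot: [-3.141, -0.0, 2.069]
contact_force: [0.1, -0.1, -0.3]
opening: 0.0259
grip_force: 15.0
```

```bash
python3 - <<'E'
from h import *
move((.5925-.0013,.0785+.0002,.11),np.deg2rad(169.8))
s=robot.observe(); print(s["tool_pos"],s["tool_rot"],s["qpos"].round(2))
E
```

```text
delta [ 1.167e+01  1.172e+01 -1.000e-02] dr [ -0.   -0.  -51.2]
[ 0.54404161 -0.07981986  0.10985079] [-3.14137762e+00 -3.37286804e-04  2.06920461e+00] [-0.29  0.51  1.61  0.    1.02 -0.78]
```

Request:
step_arm --increments '[{"delta_pos":[2.5,2.5,0],"dr":[0,0,-10.4],"fingers":0.7},{"delta_pos":[5,5,0],"dr":[0,0,-20.8],"fingers":0.7},{"delta_pos":[7.5,7.5,0],"dr":[0,0,-31.2],"fingers":0.7},{"delta_pos":[10,10,0],"dr":[0,0,-41.6],"fingers":0.7},{"delta_pos":[11.7,11.7,0],"dr":[0,0,-51.2],"fingers":0.7}]'

```text
time: 12.22
tool_pos: [0.5919, 0.0791, 0.1097]
tool_rot: [3.141, -0.0, 2.964]
contact_force: [0.6, 0.8, -0.6]
opening: 0.0261
grip_force: 15.0
```

Request:
step_arm --increments '[{"delta_pos":[0,0,0],"dr":[0,0,0],"fingers":0.7},{"delta_pos":[0,0,1],"dr":[0,0,0],"fingers":0.7},{"delta_pos":[0,0,3],"dr":[0,0,0],"fingers":0.7},{"delta_pos":[0,0,4],"dr":[0,0,0],"fingers":0.7},{"delta_pos":[0,0,4],"dr":[0,0,0],"fingers":0.7}]'

```text
time: 12.85
tool_pos: [0.5911, 0.0767, 0.0689]
tool_rot: [-3.141, -0.002, 2.955]
contact_force: [-0.6, -0.1, 0.4]
opening: 0.0261
grip_force: 15.0
```

```bash
python3 - <<'E'
from h import *
move((.5925-.0013,.0785+.0002,.0345),np.deg2rad(169.8))
s=robot.observe(); print(s["tool_pos"],s["opening"])
p=viewer.camera_params("wrist"); im=viewer.read_camera("wrist")
cv2.imwrite("pics/w6.png",im[:,:,::-1])
E
```

```text
delta [0.02 0.2  3.44] dr [-0.  -0.1 -0.5]
[0.59106002 0.07673862 0.06892584] 0.02605715428430534
```

View pics/w6.png

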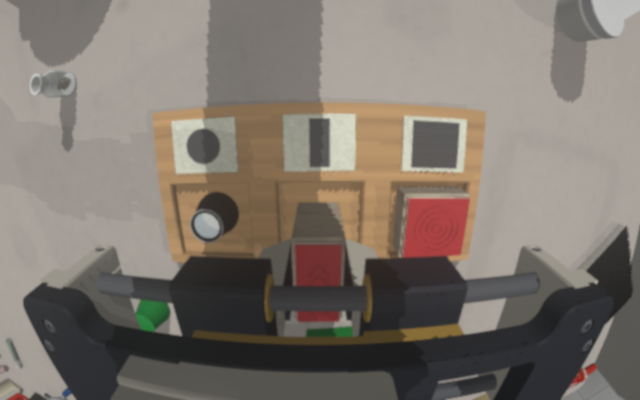

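The narrow stamp is held upright at (318,265) over the middle bay and runs the same way as the bar at (319,142). The square stamp at (435,225) is undisturbed.

Request:
step_arm --increments '[{"delta_pos":[0,0.15,0.6],"dr":[0,0,-0.4],"fingers":0.7},{"delta_pos":[0,0.15,1.4],"dr":[0,0,-0.4],"fingers":0.7},{"delta_pos":[0,0.15,2.2],"dr":[0,0,-0.4],"fingers":0.7},{"delta_pos":[0,0.15,2.9],"dr":[0,0,-0.4],"fingers":0.7},{"delta_pos":[0,0.15,3.2],"dr":[0,0,-0.4],"fingers":0.7}]'

```text
time: 13.52
tool_pos: [0.5917, 0.079, 0.0372]
tool_rot: [-3.142, -0.001, 2.964]
contact_force: [0.3, -0.1, -0.2]
opening: 0.0259
grip_force: 15.0
```

Request:
step_arm --increments '[{"delta_pos":[0,0,0],"dr":[0,0,0],"fingers":0.7},{"delta_pos":[0,0,0.05],"dr":[0,0,0],"fingers":0.7},{"delta_pos":[0,0,0.1],"dr":[0,0,0],"fingers":0.7},{"delta_pos":[0,0,0.15],"dr":[0,0,0],"fingers":0.7},{"delta_pos":[0,0,0.15],"dr":[0,0,0],"fingers":0.7}]'

```text
time: 14.15
tool_pos: [0.592, 0.079, 0.0364]
tool_rot: [3.142, 0.0, 2.964]
contact_force: [0.6, 0.7, -0.8]
opening: 0.0259
grip_force: 15.0
```

Request:
step_arm --increments '[{"delta_pos":[0,0,0.05],"dr":[0,0,0],"fingers":0.7},{"delta_pos":[0,0,0.1],"dr":[0,0,0],"fingers":0.7},{"delta_pos":[0,0,0.15],"dr":[0,0,0],"fingers":0.7},{"delta_pos":[0,0,0.2],"dr":[0,0,0],"fingers":0.7},{"delta_pos":[0,0,0.2],"dr":[0,0,0],"fingers":0.7}]'

```text
time: 14.78
tool_pos: [0.5921, 0.0789, 0.0345]
tool_rot: [3.142, 0.0, 2.964]
contact_force: [-0.2, -0.1, 0.0]
opening: 0.026
grip_force: 15.0
```

Request:
step_arm --increments '[{"delta_pos":[0,0,0.03],"dr":[0,0,0],"fingers":0.7},{"delta_pos":[0,0,0.06],"dr":[0,0,0],"fingers":0.7},{"delta_pos":[0,0,0.1],"dr":[0,0,0],"fingers":0.7},{"delta_pos":[0,0,0.1],"dr":[0,0,0],"fingers":0.7},{"delta_pos":[0,0,0.1],"dr":[0,0,0],"fingers":0.7}]'

```text
time: 15.4
tool_pos: [0.5921, 0.0789, 0.0344]
tool_rot: [3.141, 0.0, 2.964]
contact_force: [-2.9, 0.9, 8.2]
opening: 0.0258
grip_force: 15.0
```

Seated on the floor. I'll release, then lift straight up.

Request:
step_arm --increments '[{"delta_pos":[0,0,-0.05],"dr":[0,0,0],"fingers":0.5},{"delta_pos":[0,0,-0.05],"dr":[0,0,0],"fingers":0.3},{"delta_pos":[0,0,-0.05],"dr":[0,0,0],"fingers":0.1},{"delta_pos":[0,0,-0.05],"dr":[0,0,0],"fingers":0},{"delta_pos":[0,0,-0.05],"dr":[0,0,0],"fingers":0}]'

```text
time: 16.02
tool_pos: [0.592, 0.079, 0.0338]
tool_rot: [3.142, -0.0, 2.964]
contact_force: [0.0, -0.3, -0.2]
opening: 0.0459
grip_force: 0.0
```

Request:
step_arm --increments '[{"delta_pos":[0,0,-1],"dr":[0,0,0],"fingers":0},{"delta_pos":[0,0,-4],"dr":[0,0,0],"fingers":0},{"delta_pos":[0,0,-8],"dr":[0,0,0],"fingers":0},{"delta_pos":[0,0,-12],"dr":[0,0,0],"fingers":0},{"delta_pos":[0,0,-14],"dr":[0,0,0],"fingers":0}]'

```text
time: 16.65
tool_pos: [0.593, 0.079, 0.1774]
tool_rot: [3.141, 0.004, 2.964]
contact_force: [0.6, 0.5, -0.3]
opening: 0.0457
grip_force: 0.0
```

```bash
python3 - <<'E'
from h import *
s=robot.observe(); print(s["time"],s["tool_pos"],s["opening"])
p=viewer.camera_params("wrist"); im=viewer.read_camera("wrist")
cv2.imwrite("pics/w7.png",im[:,:,::-1])
I=im.astype(int); r,g,b=I[...,0],I[...,1],I[...,2]; red=(r>90)&(r>1.8*g)&(r>1.8*b)
blob(red,(318,200),.064,p); blob(red,(390,190),.030,p)
E
```

```text
16.65 [0.59298845 0.07899635 0.17736883] 0.045707532999546795
(318, 200) ctr mm 594.3 78.8 size 19.8 44.4 ang of side a 79.8 npx 1022
(390, 190) ctr mm 607.1 161.5 size 47.1 44.2 ang of side a 79.4 npx 1754
```

View pics/w7.png

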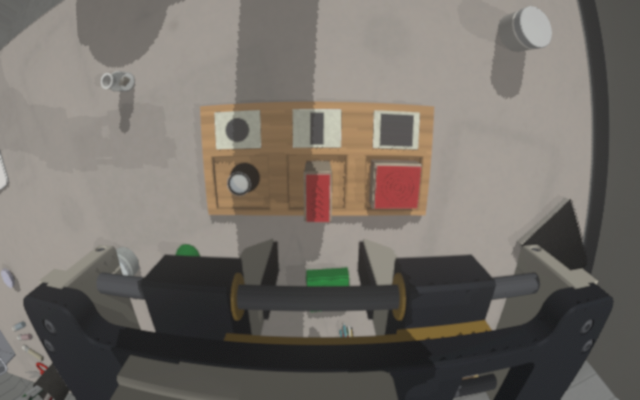

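The narrow stamp stands upright at (318,197) in the middle bay, running the same way as the bar. The square stamp at (397,187) is in its own bay and the loupe at (241,180) hasn't moved. The measured centres are within 2 mm of the bay centres.

```bash
python3 -c "
from cell import robot
print(robot.hand_in())"
```

```text
the job is handed in; nothing more can be done
None
```

The job is handed in at about 17 s of the 61 s limit: the square stamp is in its own bay, the narrow stamp stands upright in its bay aligned with its label's bar, and I moved nothing else.

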